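# Park the pusher, release both catches and hold the vial carrier's gate wide

## Task

Get the vial carrier ready for a colleague to slide the two sample vials out: draw its spring pusher all the way back, away from the vials, until it clicks and stays parked at its stop; then squeeze the catch on its side so that the gate springs ajar, and only then squeeze the bolt grip on top of the gate and swing the gate out past its detent. The gate closes itself, so finish while still holding it wide open, about square to where it was closed, with the pusher still parked; leave the vials standing where they are and the timer and the tape roll beside it undisturbed.

Things in the scene. Friction and masses are not known exactly. Their poses are not given: they have to be found in the camera images.
- carrier: Stainless vial carrier, a trough 191 mm long, 76 wide, rim 69 high; it does not move. Origin: on the bench, mid-width, 89 mm behind the gate's inner face. x runs along it to the gate end, y across to the side catch (hinge on the -y side), z up. Vial lids are at 96 mm, the bolt's keeper at 99, its tallest parts at 128: keep fingertips above 99 mm over it.
- pusher_grip (a point): Middle of the pusher's upright grip, a black rounded block 14 mm long (carrier x), 24 mm wide (carrier y), from z = 75 to 122 mm; this point is on its axis at z = 118 mm and moves with it. Take it across its 24 mm width, fingers closing along the carrier's y.
- pusher (a joint): Slide of the spring pusher (grey plate and saddle behind the vials), m: about 0 (down to -0.004) leaning on the rear vial, grows as it is drawn back along the carrier's -x to its hard stop at 0.055. A spring draws it to the gate with 2.5 N; near the end it takes about 12 N to pass a sprung roller at 0.0495; beyond that it stays parked (0.052 to 0.055) when let go.
- catch_grip (a point): Side catch: where the middle between the fingers belongs to squeeze it, z = 120 mm; fixed point. Two black finger pads, 22 mm along carrier x, z = 97 to 126 mm: on the -y side a fixed lug, outer face 9 mm from this point; on the +y side the catch's sprung tail, outer face 19 mm away at rest, 11 mm fully squeezed. Pinch both from above, fingers closing along the carrier's y.
- side_catch (a joint): Side catch, rad: 0 at rest (its hook holds the gate's tongue), 0.22 fully squeezed; clear of the gate from about 0.12. Takes 5 N to 10 N at the pads, springs back when let go. Held clear for half a second, the damped hinge spring pushes the gate ajar to about 0.1 rad, where the bolt stops it; then the catch may be let go and does not take the gate again.
- gate_grip (a point): Pinch grip on top of the gate: where the middle between the fingers belongs, z = 120 mm; moves with the gate (gate x = 6, y = 50.5 mm). Two black pads, 16 mm wide, z = 99 to 128 mm: hinge side fixed to the gate, outer face 12.5 mm from this point; free-end side on the bolt, outer face 23.5 mm away at rest, 14.5 mm fully squeezed. Fingers close along the gate's length (gate y).
- bolt (a joint): Gate bolt, m: 0 shot into its keeper, grows as squeezing the grip draws it towards the hinge; clear of the keeper from about 0.006, stop at 0.009. Takes 3 N to 8 N, shoots out again when let go, so keep squeezing while the gate swings out.
- gate_hinge (a point): Point on the gate's upright hinge axis, at z = 118 mm (carrier x = 91, y = -44 mm). Fixed to the carrier.
- gate_angle (a joint): Gate angle, rad: 0 closed, grows as the free end swings out, clockwise from above; 1.57 is square to closed, stop at 1.7. Self-closing: 0.2 N m per rad towards 0.17 rad. Between about 0.5 and 1.0 rad a sprung roller (the detent) resists with up to 0.3 N m more, about 8 N at the grip. Let go beyond it, the gate falls back to about 0.95 rad and leans on the detent.
- gate: The gate itself with its bolt: a steel frame 80 mm long, 4 mm thick, 8 to 86 mm high, the pinch grip on its top. Origin on the bench under the hinge axis; y runs along the gate towards its free end, x is its outward normal (at gate_angle 0 they are the carrier's axes).
- flip_vial_0: Clear flip-top sample vial, next to the gate in the carrier: 50 mm round, 90 mm high, standing on the carrier's floor 6 mm above the bench; origin under its middle, z up its axis. Light: 40 to 90 g.
- flip_vial_1: Clear flip-top sample vial, the rear one in the carrier: 50 mm round, 90 mm high, standing on the carrier's floor 6 mm above the bench; origin under its middle, z up its axis. Light: 40 to 90 g.
- timer: Bystander: square white bench timer 68 x 68 x 20 mm. Origin under its middle.
- autoclave_tape: Bystander: roll of cream tape lying flat, 82 mm across, 18 mm high. Origin under its middle.

How it is judged:
On the way, in this order (a step that is already met when the one before it is completed fails the run):
1. the pusher is parked at its stop, the gate still shut (value of joint pusher above 0.05 m and value of joint gate_angle below 0.05 rad), for 0.2 s.
2. the side catch has been squeezed and the gate stands ajar against its bolt (value of joint gate_angle between 0.06 and 0.3 rad), for 0.1 s.
3. the bolt grip is squeezed and the bolt drawn (value of joint bolt above 0.005 m and value of joint gate_angle below 0.35 rad).
4. the gate is past its detent (value of joint gate_angle above 1.05 rad).
At the end, for the whole second after the job is handed in: Through the last second the gate is held still at 1.3 rad or more from closed with the fingers bearing on it (more than 1 N), the pusher is parked (joint above 0.050 m), and both vials stand upright (within 0.2 rad) within 20 mm of where they stood (value of joint gate_angle above 1.3 rad and contact force between the fingers and gate above 1 N and velocity of joint gate_angle between -0.15 and 0.15 rad/s and value of joint pusher above 0.05 m and angle between each of flip_vial_0, flip_vial_1's own z axis and vertical below 0.2 rad and distance of each of flip_vial_0, flip_vial_1 from where it was at the start of the episode below 0.02 m); the arm keeps its last pose, push and grip.
It fails at once if a vial is knocked over (angle between any of flip_vial_0, flip_vial_1's own z axis and vertical above 0.4 rad).
It fails at once if the timer or the tape roll is moved more than 40 mm (distance of any of timer, autoclave_tape from where it was at the start of the episode above 0.04 m).
It also fails if it takes over 42 s, if anything falls off the work surface, if the arm or the gripper's body presses on something with over 40 N, if the wrist force passes 120 N, or if a joint passes its speed limit or range.

## Robot

A 7-joint arm with a two-finger parallel gripper is mounted at the origin on the work surface; the furniture and walls round the work are solid. World frame = base frame: x ahead of the robot, y to its left, z up, the work surface at z = 0. Lengths are in m, angles in rad, forces in N, time in s.
With the tool pointing down it reaches from about 0.425 to 0.975 m from the base axis. Payload 16.7 kg.
Tool frame: the origin (TCP) lies on the centre line of the jaws, within the pads' length; the fingertips stand 22 mm ahead of it and the grasp point (between the pads) lies 3 mm ahead of it (r.tips_ahead is the distance from the TCP to the fingertips, in m); z points along the fingers, y is the line along which they close (so a half turn about z gives the same grasp; the last joint's range is limited). The gripper opens to 85 mm and grips with 20 to 120 N. Pads are 22 mm wide; open, the fingers measure 114 mm over their backs; the gripper's body (76 mm by 85 mm) begins 54 mm behind the grasp point. The pads swing forward as they close: fully open they stand 13 mm farther back than shut.
Start: joints at [1.085, 0.426, 0.074, 1.606, -0.034, 1.111, -0.067], TCP at [0.222, -0.637, 0.253] pointing down, gripper open.
Joint ranges: [-2.85, 2.85], [-0.5, 2.14], [-1.23, 1.37], [0.21, 2.46], [-1.02, 4.16], [0.16, 2.05], [-2.73, 2.73]. Speed limits (rad/s): [1.89, 1.89, 2.39, 2.39, 3.01, 3.01, 3.01].

## Interface

Orientations are given as a unit quaternion [w, x, y, z].
In Python, from plant import r, cams gives the robot as it stands. The module is installed in compiled form; this text tells all that it offers. Calls block until the motion is done:
- r.reach(position, orientation): joint-space move of the TCP to a pose.
- r.move_linear(position, orientation=None, rate=0.15, force_limit=None): straight line of the TCP; orientation=None keeps the orientation; rate is the mean speed in m/s. With force_limit (N) it stops when the force on the tool has changed by that much, and returns True; else False.
- r.movej(angles): joint-space move.
- r.open_gripper() and r.grab(squeeze=None): open the fingers fully, or close them until they stop; squeeze is the grip in N (None keeps the last).
- r.pause(seconds).
- r.ik(position, orientation): joint angles nearest the present ones, or None.
- r.observe(): the state.
- cams.camera(name): name is "scene" or "top"; returns the picture (480x640x3 uint8, blue, green, red); there is no depth.
- cams.calibration(name): a dict with "mtx" (3x3 intrinsics, pixels), "origin" and "attitude" of the camera in the world. Camera axes: x right, y up, looking along -z (the intrinsics and any distortion apply to the point x, -y, -z); pixel columns grow to the right and rows downward; lengths in m; the calibration is good to about 2 mm. A picture is of the moment at which its call begins. calibration takes no time and is no camera call.
A pose or a line that the arm cannot do raises r.Unreachable and nothing moves.
- r.job_done(): hands the job in; it is judged then, once.
The state is a dict: "time_s": time; "qpos": joint angles; "qvel": joint speeds; "joint_torque": joint torques, N m; "ee_pos": TCP position; "ee_rot": TCP orientation; "ft_force": force on the tool from outside, world axes, zero at the start; "ft_torque": the same for the moment, N m; "finger_gap": opening from 0.0 (shut) to 1.0 (fully open); "grip_force": force on a finger pad.
Only numpy, scipy, OpenCV 4.12 (cv2) and the standard library are available. Lean on these libraries where they do the work, as an engineer would, in place of code of your own. Each camera call takes 0.05 s, during which the arm holds its last target. There are 200 camera calls.

## Working session

There is one attempt and no reset: what is moved stays moved. The work goes in short steps, each a Python script; the robot and the scene stay as the last script left them, time stands still between calls to the robot, and variables do not carry over. Pictures are saved under pics/ and viewed, at most 10 in all, crops included, and the job is handed in when it is done.

```bash
mkdir -p pics
python3 - <<'E'
from plant import r,cams
import cv2,numpy as np
for n in("scene","top"):
    cv2.imwrite(f"pics/{n}0.png",cams.camera(n)); c=cams.calibration(n); print(n,c)
print(r.observe()["ee_rot"],r.observe()["time_s"],r.tips_ahead)
E
```

```text
scene {'mtx': array([[538.97458769,   0.        , 322.02183319],
       [  0.        , 538.97458769, 238.88208539],
       [  0.        ,   0.        ,   1.        ]]), 'origin': array([0.1296688 , 0.12437534, 0.72705477]), 'attitude': array([-0.27954857, -0.1203927 ,  0.35518283,  0.88385708])}
top {'mtx': array([[540.44548691,   0.        , 324.19166883],
       [  0.        , 540.44548691, 240.86357206],
       [  0.        ,   0.        ,   1.        ]]), 'origin': array([ 0.39781499, -0.3365382 ,  0.95668251]), 'attitude': array([ 0.70923271,  0.03920002, -0.03573485, -0.70297606])}
[-5.20984462e-04  9.85942589e-01  1.67083582e-01 -1.29403946e-04] 0.1 0.022
```

View pics/scene0.png

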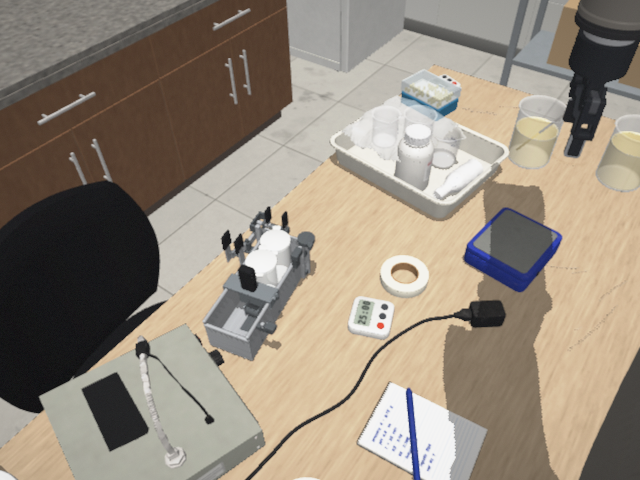

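View pics/top0.png

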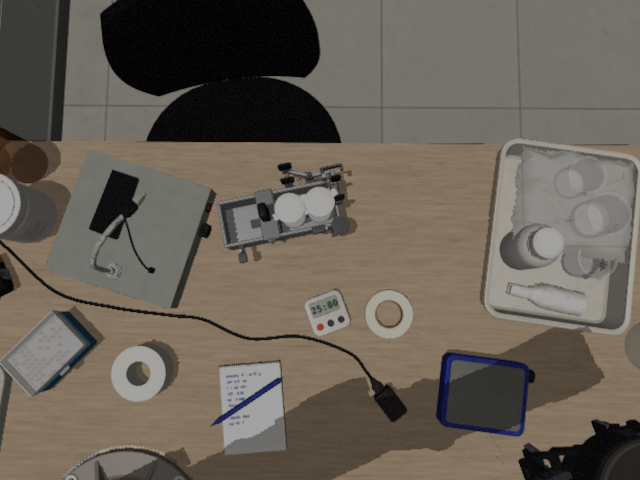

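The carrier is at about (280,210) in top, gate end to the right, and at about (260,285) in scene. The timer is near (327,312) and the tape near (388,314) in top. I'll zoom in on the carrier in both views.

Run:
```python
import cv2,numpy as np
a=cv2.imread("pics/top0.png")[145:270,205:365]; b=cv2.imread("pics/scene0.png")[195:365,190:330]
cv2.imwrite("pics/ct.png",cv2.resize(a,None,fx=4.8,fy=4.8,interpolation=cv2.INTER_CUBIC))
cv2.imwrite("pics/cs.png",cv2.resize(b,None,fx=3.5,fy=3.5,interpolation=cv2.INTER_CUBIC))
```

```text
(no output)
```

View pics/ct.png

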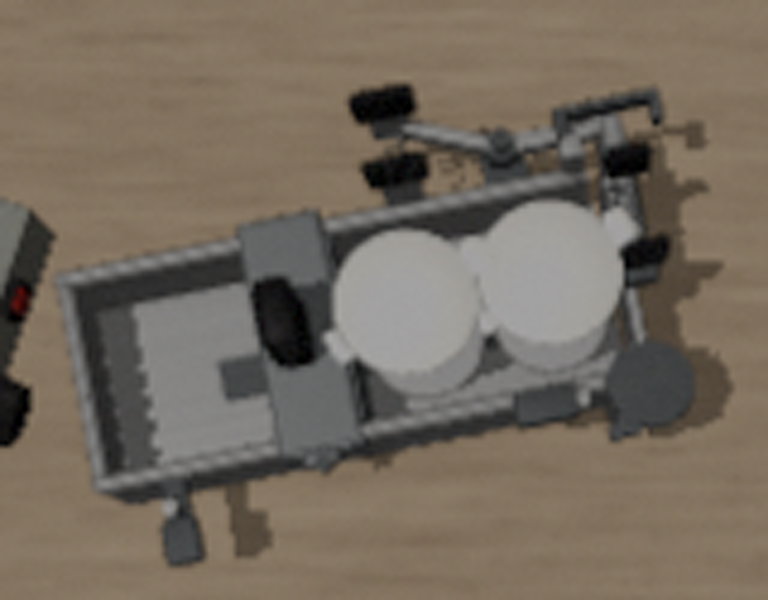

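View pics/cs.png

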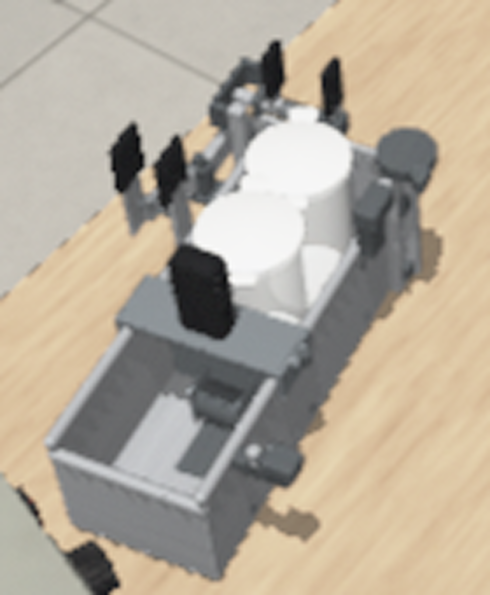

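```bash
cat > h.py <<'E'
import cv2,numpy as np
from plant import r,cams
from scipy.spatial.transform import Rotation as R
def cam(n):
    c=cams.calibration(n); q=c["attitude"]
    return c["mtx"],c["origin"],R.from_quat(q,scalar_first=True).as_matrix()
def ray(n,p):
    K,o,A=cam(n); d=np.linalg.solve(K,[p[0],p[1],1.]); return o,A@(d*[1,-1,-1])/np.linalg.norm(d)
def plane(n,p,z):
    o,d=ray(n,p); return o+d*(z-o[2])/d[2]
def tri(p,q):
    o,d=ray("top",p); o2,d2=ray("scene",q)
    s=np.linalg.lstsq(np.c_[d,-d2],o2-o,rcond=None)[0]
    a,b=o+s[0]*d,o2+s[1]*d2; return (a+b)/2,np.linalg.norm(a-b)
def blobs(img,x0,y0,x1,y1,thr=32,amin=12):
    m=(img[y0:y1,x0:x1].max(2)<thr).astype(np.uint8)
    n,_,st,ce=cv2.connectedComponentsWithStats(m)
    return [(ce[i]+[x0,y0],st[i,4],st[i,:4]+[x0,y0,0,0]) for i in range(1,n) if st[i,4]>=amin]
E
python3 - <<'E'
from h import *
np.set_printoptions(precision=4,suppress=True)
t=cv2.imread("pics/top0.png");s=cv2.imread("pics/scene0.png")
for b in blobs(t,250,150,365,270):print("t",b)
for b in blobs(s,215,200,300,295):print("s",b)
f=lambda p:(205+p[0]/4.8,145+p[1]/4.8)
g=lambda p:(190+p[0]/3.5,195+p[1]/3.5)
print("lid",plane("top",f((405,302)),.096),plane("top",f((550,272)),.096))
print("lidS",plane("scene",g((249,232)),.096),plane("scene",g((299,165)),.096))
for p in[(60,278),(98,487),(575,180)]:print("rim",plane("top",f(p),.069))
for p in[(50,445),(207,498)]:print("rimS",plane("scene",g(p),.069))
print("cap",*tri(f((650,382)),g((407,150))))
print("timer",plane("top",(327,312),.02),"tape",plane("top",(388,314),.018))
E
```

```text
t (array([284.2714, 166.4143]), np.int32(70), array([278, 163,  13,   8]))
t (array([328.5, 168. ]), np.int32(12), array([323, 167,  12,   3]))
t (array([335.1765, 178.0784]), np.int32(51), array([331, 175,   9,   7]))
t (array([287.1343, 180.2239]), np.int32(67), array([281, 177,  13,   7]))
t (array([339.0444, 197.3111]), np.int32(45), array([335, 194,   9,   7]))
t (array([263.6554, 211.6554]), np.int32(148), array([258, 203,  12,  18]))
s (array([268.2581, 215.    ]), np.int32(31), array([266, 209,   5,  12]))
s (array([284.9167, 219.25  ]), np.int32(12), array([283, 217,   4,   5]))
s (array([226.6389, 240.5556]), np.int32(72), array([223, 233,   8,  17]))
s (array([239.2059, 244.2647]), np.int32(34), array([236, 240,   7,  10]))
s (array([253.56, 285.44]), np.int32(25), array([250, 281,   6,  10]))
lid [ 0.5423 -0.2753  0.096 ] [ 0.5529 -0.3239  0.096 ]
lidS [ 0.5412 -0.2736  0.096 ] [ 0.5488 -0.3188  0.096 ]
rim [ 0.5543 -0.1535  0.069 ]
rim [ 0.4816 -0.1687  0.069 ]
rim [ 0.5903 -0.3319  0.069 ]
rimS [ 0.5505 -0.1495  0.069 ]
rimS [ 0.4783 -0.1675  0.069 ]
cap [ 0.5162 -0.358   0.092 ] 0.0007068972118862866
timer [ 0.3746 -0.3374  0.02  ] tape [ 0.3721 -0.4424  0.018 ]
```

Run:
```python
from h import *
np.set_printoptions(precision=4,suppress=True)
t=cv2.imread("pics/top0.png");s=cv2.imread("pics/scene0.png")
T=[b[0] for b in blobs(t,250,150,365,270,44)if b[1]>35];S=[b for b in blobs(s,215,200,300,295,50,25)]
print([b[:2] for b in blobs(t,250,150,365,270,44)],[b[:2] for b in S])
# eyes-guided pairing: tail, lug, bolt pad, fixed pad, pusher
pick=lambda L,p:min(L,key=lambda q:np.hypot(*(q-p)))
P=[]
for n,a,b in [("tail",(284,166),(227,240)),("lug",(287,180),(239,244)),("bolt",(335,178),(268,215)),("fix",(339,197),(285,220)),("push",(263,211),(248,278))]:
    p,q=pick(T,np.array(a)),pick([x[0] for x in S],np.array(b)); x,e=tri(p,q); print(n,x,e); P.append(x)
P=np.array(P);yaw=np.deg2rad(-78.2);X=np.array([np.cos(yaw),np.sin(yaw)]);Y=np.array([-X[1],X[0]])
for v in(P[0]-P[1],P[2]-P[3]):print("ydir deg",np.degrees(np.arctan2(v[1],v[0])),np.linalg.norm(v[:2]))
g=(P[2]+P[3])/2
o=g[:2]-97*X/1e3-12*Y/1e3
print("origin from gate",o)
L=lambda p:((np.array(p)[:2]-o)@np.c_[X,Y])*1e3
for p in P:print(L(p))
for p in[(.5423,-.2753),(.5529,-.3239),(.5543,-.1535),(.4816,-.1687),(.5903,-.3319),(.5162,-.358)]:print("chk",L(p))
```

```text
[(array([284.3976, 166.6386]), np.int32(83)), (array([330.5455, 167.4545]), np.int32(22)), (array([335.1034, 178.0345]), np.int32(58)), (array([287.3289, 180.3553]), np.int32(76)), (array([339.125 , 197.2292]), np.int32(48)), (array([263.7709, 211.8101]), np.int32(179)), (array([280.3158, 225.5789]), np.int32(19))] [(array([267.4348, 214.5797]), np.int32(69)), (array([284.3273, 219.4545]), np.int32(55)), (array([225.7768, 239.8036]), np.int32(112)), (array([238.2929, 243.4444]), np.int32(99)), (array([247.4506, 278.2093]), np.int32(344))]
tail [ 0.6067 -0.2672  0.1114] 0.0006877583876952712
lug [ 0.5844 -0.2722  0.1119] 0.0008801227292922602
bolt [ 0.588  -0.3484  0.1134] 4.774853479326555e-05
fix [ 0.5572 -0.3549  0.1139] 0.0002847649159090399
push [ 0.5353 -0.2343  0.0973] 0.00018489165605662365
ydir deg 12.724256500013345 0.02285393071494022
ydir deg 11.868251629399621 0.031496374375817
origin from gate [ 0.541  -0.2592]
[21.2356 62.6145]
[21.6042 39.7635]
[96.9812 27.7482]
[97.0188 -3.7482]
[-25.4968  -0.4973]
chk [16.0473 -2.0719]
chk [65.7879 -1.6344]
chk [-100.7248   34.5821]
chk [-100.7129  -39.6899]
chk [81.267  33.3392]
chk [ 91.6622 -44.5322]
```

The triangulated heights match the given ones (111, 113.5 and 98 mm). The hinge cap and trough corners also agree, with the carrier origin at (0.541, -0.259) and yaw -78.2°. Next I'll move to the pusher.

```bash
cat >> h.py <<'E'
YAW=np.deg2rad(-78.2);O=np.array([.541,-.2592])
def C(x,y,z): # carrier mm -> world m
    c,s=np.cos(YAW),np.sin(YAW); return np.array([O[0]+(c*x-s*y)/1e3,O[1]+(s*x+c*y)/1e3,z/1e3])
def Q(th=0.): # tool down, tool y along carrier y turned clockwise by th
    a=YAW-th; c,s=np.cos(a),np.sin(a)
    return R.from_matrix(np.c_[[-c,-s,0],[-s,c,0],[0,0,-1]]).as_quat(scalar_first=True)
def G(th,z,dy=0.):
    c,s=np.cos(th),np.sin(th); x,y=6,50.5+dy; return C(91+c*x+s*y,-44-s*x+c*y,z)
def st():
    o=r.observe(); print("t%.1f"%o["time_s"],o["ee_pos"].round(4),"F",np.round(o["ft_force"],1),"gap",round(float(o["finger_gap"]),3),"grip",np.round(o["grip_force"],1))
def shot(n,k,box=None,f=1):
    i=cams.camera(n); 
    if box: i=cv2.resize(i[box[1]:box[3],box[0]:box[2]],None,fx=f,fy=f,interpolation=cv2.INTER_CUBIC)
    cv2.imwrite(f"pics/{k}.png",i)
E
python3 - <<'E'
from h import *
print(R.from_quat(Q(),scalar_first=True).as_matrix().round(2))
for p,q in[(C(-25.5,0,122),Q()),(C(-82,0,122),Q()),(C(21,46,123),Q()),(G(.1,123),Q(.1)),(G(.8,123),Q(.8)),(G(1.52,123),Q(1.52))]:
    k=r.ik(p,q);print(None if k is None else np.round(k,2))
px=-25.5
r.reach(C(px,0,175),Q()); st()
r.move_linear(C(px,0,123),rate=.1); st()
shot("scene","s1",(170,150,370,300),4)
E
```

```text
[[-0.2   0.98  0.  ]
 [ 0.98  0.2   0.  ]
 [ 0.    0.   -1.  ]]
[ 0.64  0.46 -0.43  1.9   0.26  0.83  0.28]
[ 0.59  0.43 -0.46  1.97  0.26  0.8   0.19]
[ 0.61  0.55 -0.37  1.75  0.25  0.89  0.33]
[ 0.68  0.57 -0.29  1.7   0.2   0.9   0.41]
[ 0.63  0.56 -0.16  1.69  0.11  0.89 -0.16]
[ 0.58  0.54 -0.02  1.74  0.01  0.87 -0.76]
t2.0 [ 0.5353 -0.2358  0.175 ] F [1.  0.3 0.6] gap 1.004 grip 0.0
t2.6 [ 0.536  -0.2343  0.1232] F [ 0.7  0.4 -0.9] gap 0.999 grip 0.0
```

View pics/s1.png

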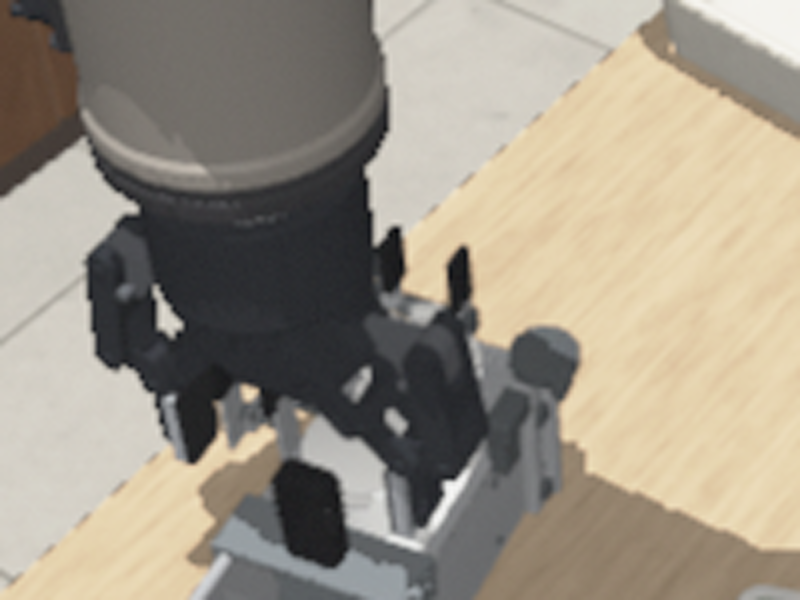

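The grip (310,510) sits midway between the open fingers at (190,420) and (400,500), allowing for the height difference. Next I'll grab and draw it back.

Run:
```python
from h import *
px=-25.5
r.grab(40); st()
h=r.move_linear(C(px-57,0,123),rate=.06,force_limit=45); print(h); st()
r.pause(.2); st()
shot("scene","s2",(170,150,370,300),4)
```

```text
t3.3 [ 0.5353 -0.2345  0.1234] F [-5.4 -0.   9.2] gap 0.272 grip 39.6
False
t4.4 [ 0.5235 -0.179   0.1233] F [-7.2 -2.2  9.2] gap 0.271 grip 40.3
t4.6 [ 0.5235 -0.1791  0.1234] F [-8.2 -1.7  9.4] gap 0.274 grip 40.3
```

View pics/s2.png

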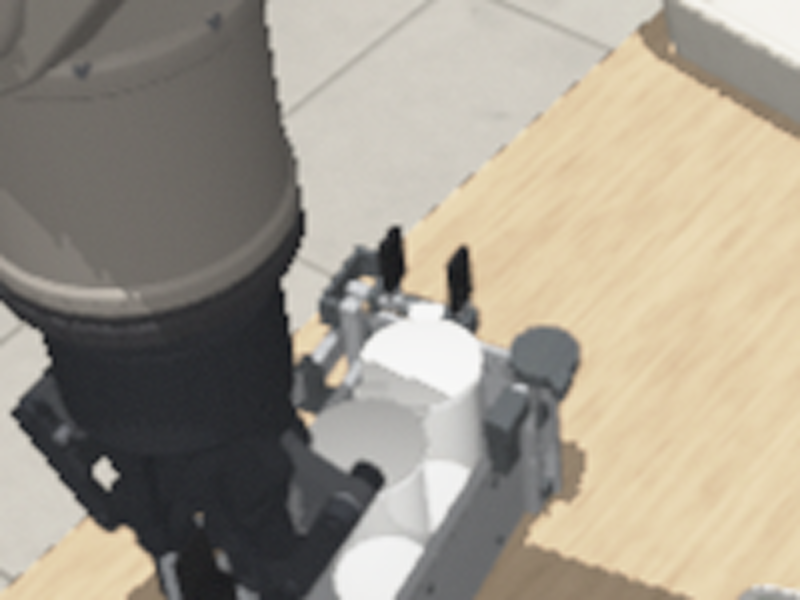

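The two vials still stand, and the gripper has drawn the pusher out of view at lower left. I'll pull on until the hard stop is felt, then release and check.

Run:
```python
from h import *
px=-25.5
print(r.move_linear(C(px-61,0,123),rate=.03,force_limit=20)); st()
r.open_gripper(); r.move_linear(r.observe()["ee_pos"]+[0,0,.052],rate=.12)
r.reach(C(21.2,46.3,165),Q()); st()
i=cams.camera("top");cv2.imwrite("pics/t3full.png",i)
cv2.imwrite("pics/t3.png",cv2.resize(i[145:270,205:365],None,fx=4.8,fy=4.8,interpolation=cv2.INTER_CUBIC))
shot("scene","s3",(150,190,350,340),4)
```

```text
False
t4.9 [ 0.5227 -0.1761  0.1234] F [-3.5 -8.3  7.3] gap 0.275 grip 40.0
t6.7 [ 0.5902 -0.2706  0.1632] F [0.4 0.4 1. ] gap 0.999 grip 0.0
```

View pics/s3.png

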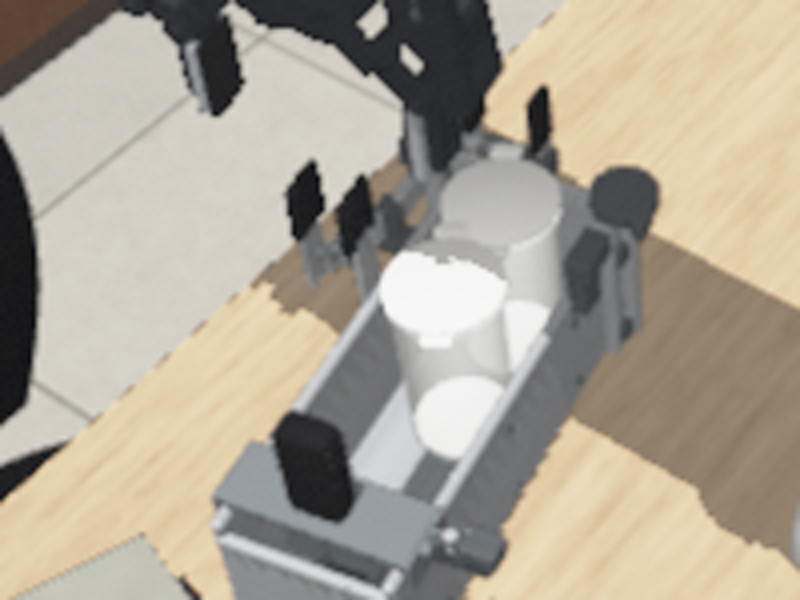

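The pusher is parked at the rear with its grip at (314,467), and the vials stand. Next is the catch.

Run:
```python
from h import *
p=plane("scene",(150+314/4,190+467/4),.0985);c,s=np.cos(YAW),np.sin(YAW);d=p[:2]-O;print("pusher",1e3*(c*d[0]+s*d[1]),1e3*(-s*d[0]+c*d[1]))
r.move_linear(C(21.4,46.7,123),rate=.1); st()
r.grab(30); st(); r.pause(1.0); st()
shot("scene","s4",(200,180,320,270),6)
```

```text
pusher -84.32457368300808 -2.098882769308762
t7.3 [ 0.5911 -0.2704  0.123 ] F [0.1 0.7 0.8] gap 1.001 grip 0.0
t8.0 [ 0.592  -0.2695  0.1243] F [-2.4  6.  12.8] gap 0.23 grip 31.5
t9.0 [ 0.5919 -0.2695  0.1243] F [-3.2  6.5 13.7] gap 0.233 grip 31.5
```

View pics/s4.png

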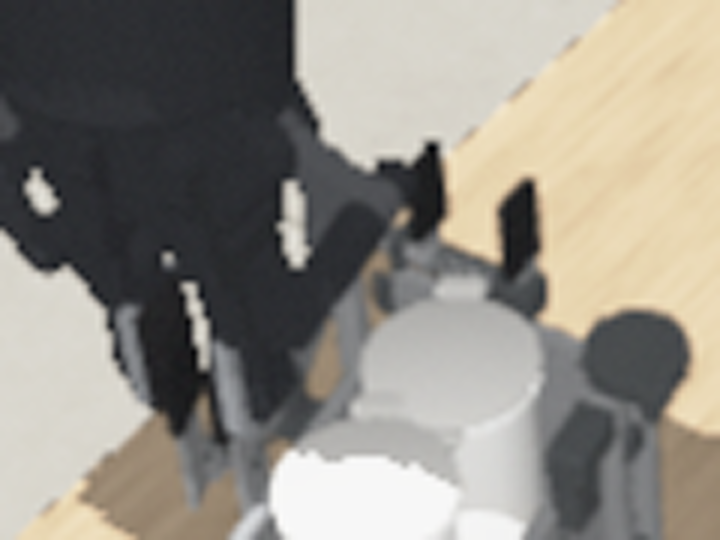

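The fingers have pinched the catch (gap 20 mm, so fully squeezed). The gate pads at (430,190) and (520,228) in the crop have shifted outward. Next I'll release, lift and measure the gate angle.

Run:
```python
from h import *
def loc(p):
    c,s=np.cos(YAW),np.sin(YAW);d=p[:2]-O;return np.array([c*d[0]+s*d[1],-s*d[0]+c*d[1]])*1e3
r.open_gripper(); r.move_linear(r.observe()["ee_pos"]+[0,0,.05],rate=.12)
r.reach(C(10,46,200),Q()); 
i=cams.camera("scene");cv2.imwrite("pics/s5f.png",i)
for b in blobs(i,258,200,300,235,50,25):print(b[0],b[1],loc(plane("scene",b[0],.1135)))
for th in(0,.1,.15):print(th,[loc(G(th,120,d)) for d in(21.3,-10.2)])
st()
cv2.imwrite("pics/s5.png",cv2.resize(i[190:280,200:320],None,fx=5,fy=5,interpolation=cv2.INTER_CUBIC))
```

```text
[270.45714286 211.84285714] 70 [104.75430296  26.16762932]
[285.96875 218.125  ] 64 [101.18880444  -4.44660144]
0 [array([97. , 27.8]), array([97. , -3.7])]
0.1 [array([104.13806431,  26.84229857]), array([100.99331168,  -4.50033264])]
0.15 [array([107.66228438,  26.0971346 ]), array([102.95498321,  -5.04915435])]
t10.5 [ 0.588  -0.2594  0.1997] F [-0.6 -0.4 -0.7] gap 0.998 grip 0.0
```

View pics/s5.png

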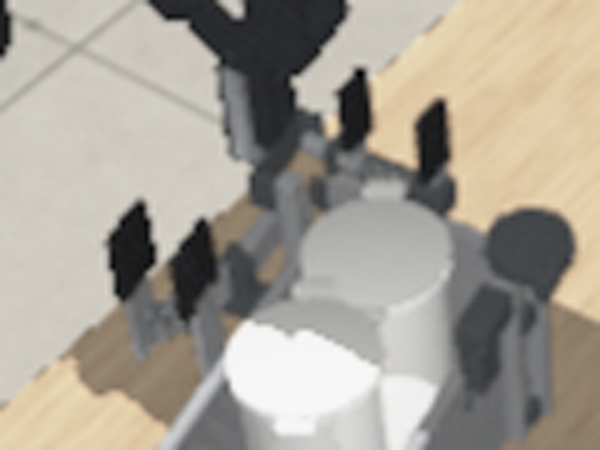

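The gate stands ajar at about 0.11 rad, with its pads at (355,110) and (433,145) in the crop. Next I'll squeeze the bolt grip and check the gap before swinging.

Run:
```python
from h import *
r.reach(G(.11,175,.5),Q(.11)); r.move_linear(G(.11,123,.5),Q(.11),rate=.1); st()
r.grab(35); st(); r.pause(.2); st()
ok=abs(r.observe()["finger_gap"]*85-27)<4
print("ok",ok)
if ok:
    for th in np.linspace(.11,1.52,10)[1:]:
        r.move_linear(G(th,123,.5),Q(th),rate=.03)
        st()
    r.pause(.3); st()
    shot("scene","s6",(200,170,360,290),5)
```

```text
t11.7 [ 0.5682 -0.3582  0.1232] F [-0.7  0.6  0.2] gap 1.003 grip 0.0
t12.3 [ 0.5683 -0.3584  0.1241] F [-2.3  2.5 10.4] gap 0.301 grip 34.1
t12.5 [ 0.5683 -0.3585  0.1241] F [-2.6  2.4 10.2] gap 0.303 grip 34.1
ok True
t12.9 [ 0.5675 -0.3665  0.1241] F [-2.9  2.  10.1] gap 0.301 grip 34.3
t13.3 [ 0.5654 -0.3742  0.1241] F [-3.2  1.9 11.5] gap 0.304 grip 34.4
t13.7 [ 0.5622 -0.3817  0.1241] F [-2.   1.8 10. ] gap 0.3 grip 33.8
t14.1 [ 0.5579 -0.3883  0.1241] F [-2.8  1.  10.3] gap 0.304 grip 35.0
t14.6 [ 0.5525 -0.3945  0.124 ] F [-1.8  2.5  9.1] gap 0.297 grip 34.5
t15.0 [ 0.5463 -0.3993  0.1241] F [-2.   3.2 11.1] gap 0.299 grip 35.3
t15.4 [ 0.5394 -0.4034  0.1241] F [-3.2  2.7 11.4] gap 0.307 grip 35.2
t15.8 [ 0.5319 -0.4064  0.1241] F [-2.7  2.8 10.5] gap 0.304 grip 35.1
t16.2 [ 0.524  -0.4082  0.1241] F [-1.4  2.3 11.3] gap 0.296 grip 35.0
t16.5 [ 0.5241 -0.4082  0.1241] F [-2.5  2.7 11.2] gap 0.301 grip 35.2
```

View pics/s6.png

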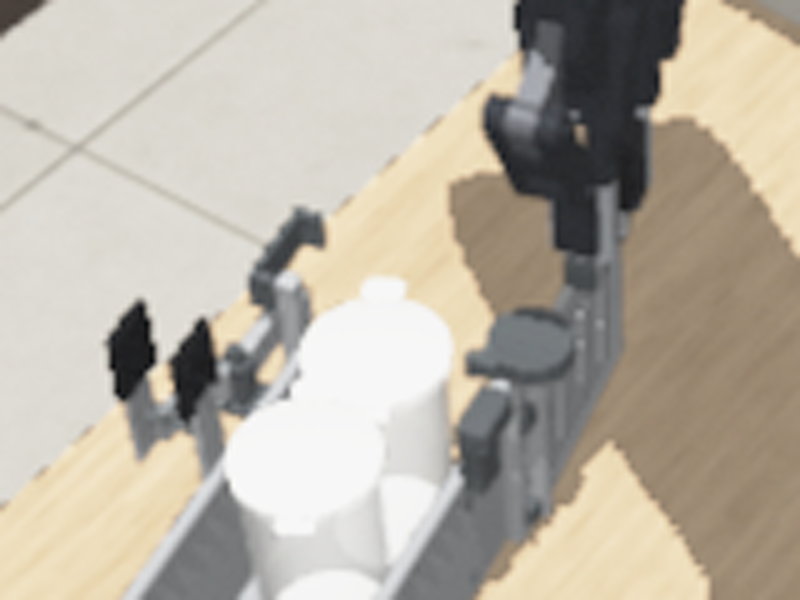

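The gate is held square, running from the hinge at (530,340) along the carrier's length and gripped at about (590,230). Both vials are upright.

```bash
python3 -c "
from plant import r
print(r.job_done())"
```

```text
the job is handed in; nothing more can be done
None
```

I handed the job in at about 16.5 s with the pusher parked, the gate held open at about 1.5 rad and both vials standing; the hand-in call returned no verdict, and I did not look at the pusher, timer or tape again at the end.

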